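# Seat the carpenter's square in the squaring jig

### The job

First lift the mug off the squaring jig's board, stand it upright on the bench top beside the jig and let go. Then lay the carpenter's square that lies to the right of the jig flat on the jig board and push its outer corner fully home into the jig's corner, long blade flush against the far fence and stock flush against both side stop blocks, and finish while still holding it there with the gripper, pressed against both fences. Leave the tape measure, marking gauge and screwdriver where they lie.

Things in the scene. Friction and masses are not known exactly. Their poses are not given: they have to be found in the camera images.
- jig: squaring jig, fixed: plywood board 200 (x) x 220 (y) x 12 mm; origin at the centre of its underside (bench level), x away from the robot to the far fence, y left to the side fence; two dark wooden fences on top form its corner
- jig_corner (a point): the inner corner of the jig, where the planes of the two fence faces meet, at the level of the board's top (12 mm above the bench); axes as the jig's
- mug: plain light-grey ceramic mug with a red pencil in it, 80 mm diameter, 88 mm to the rim (pencil 126 mm), 0.2 to 0.4 kg, standing on the jig board. Origin at its underside, z up; the cup's axis is at y = +16 mm. Handle on the -y side: 11 mm thick along x, y = -24 to -56 mm, 18 to 78 mm up; can be pinched from above along x
- mug_handle (a point): a good point to pinch the mug's handle, inside its outer bar, 62 mm above the mug's underside and 44 mm from the origin towards -y; axes as the mug's
- square: carpenter's square, 0.2 to 0.35 kg, flat on the bench right of the jig (not the one on the far-left sheet). Origin: underside, centre of its 168 x 330 mm outline; z up. Steel blade 2-3 mm thick: x +43 to +84, y -165 to +165 mm. Aluminium stock 12 mm thick: x -84 to +42, y +126 to +165 mm. Outer faces: x = +84 (blade), y = +165 (stock). Seated, its axes run as the jig's and the blade's free end overhangs the board
- square_corner (a point): outer corner of the square (x = +84, y = +165 mm of the square) at its underside; axes as the square's. Seated, it coincides with jig_corner
- stock_grip (a point): a point on the stock, halfway across its 39 mm width (y = +145.5 mm) and 6 mm above the underside, at x = -3 mm; grasped here across y, the outer finger falls into the gap of the side fence when the square is seated; the centre of mass is about 60 mm away towards -y
- tape_measure: yellow and black tape measure, 66 x 86 x 38 mm, a bystander; origin at the centre of its underside
- marking_gauge: wooden marking gauge, 54 x 210 x 72 mm, a bystander; origin at the centre of its underside
- screwdriver: blue screwdriver, 30 x 219 x 30 mm, a bystander; origin at the centre of its underside
- far_fence: the jig's far fence, dark wood 22 x 220 mm, 25 mm high above the board; axes as the jig's, origin 12 mm above the jig's. Its face lies at x = +78 mm, looks to -x and runs over the full 220 mm of y
- side_fence: the jig's side fence: two dark stop blocks, 25 mm high, faces at y = +88 mm looking to -y, 22 mm thick, at x = -94 to -47 and +28 to +68 mm; the 75 mm gap between (open behind) leaves room for a finger beside the stock. Axes as the jig's, origin 12 mm above the jig's
Things that resemble listed ones, but are neither listed nor needed, are in the scene too. There is more than one size of the mug; the job needs the smaller.

How it is judged:
By the outcome, as a careful person would: the job done as asked, in the order asked, and still so for the second after the job is handed in, while the arm keeps its last pose, push and grip.
It also fails if it takes over 70 s, if anything falls off the work surface, if the arm or the gripper's body presses on something with over 40 N, if the wrist force passes 120 N, or if a joint passes its speed limit or range.

### The arm

A 6-joint arm with a two-finger parallel gripper is mounted at the origin on a cart in front of the work surface, level with it; the furniture and walls round the work are solid. World frame = base frame: x ahead of the robot, y to its left, z up, the work surface at z = 0. Lengths are in m, angles in rad, forces in N, time in s.
With the tool pointing down it reaches from about 0.35 to 0.975 m from the base axis. Payload 4.9 kg.
Tool frame: the origin (TCP) lies at the very end of the fingers, on their centre line; the grasp point (between the pads) lies 19 mm behind it; z points along the fingers, y is the line along which they close (so a half turn about z gives the same grasp; the last joint's range is limited). The gripper opens to 85 mm and grips with 20 to 120 N. Pads are 22 mm wide; open, the fingers measure 114 mm over their backs; the gripper's body (76 mm by 85 mm) begins 54 mm behind the grasp point. The pads swing forward as they close: fully open they stand 13 mm farther back than shut.
Start: joints at [1.213, 0.053, 1.613, -0, 1.476, -0.119], TCP at [0.148, 0.607, 0.231] pointing down, gripper open.
Joint ranges: [-3.01, 3.01], [-1.01, 2.22], [0.06, 2.58], [-1.02, 4.17], [0.09, 2.62], [-3.14, 3.14]. Speed limits (rad/s): [2.57, 2.57, 3.14, 3.14, 3.14, 3.14].

### API

Orientations are given as a rotation vector (axis times angle).
In Python, from station import get_obs, get_image, finish_job gives the robot as it stands. The module is installed in compiled form; this text tells all that it offers.
- The arm moves only by the tool carry_out, never from a script. Its argument "rows" is a list of rows, each a list of 7 numbers: the turn, a rotation vector about the tool's x, y, z as a fraction of full scale, then the shift along the tool's x, y, z as a fraction of full scale, then the closure, from -1 (fully open) to 1 (shut). A call has 1 to 5 rows; each row is the pose to reach, as a shift and turn from the pose commanded when the call began, along the tool's axes at that moment, turning the shorter way round; what a row does not reach only later rows make up. Full scale, the value 1, is 300 mm for a shift and pi rad for a turn. A row lasts 1/10 s, in which the tool goes at most 50 mm and 8.59 degrees, less where a joint would pass 70% of its speed; a pose out of reach is approached as far as the arm can. A call with a number of a shift or a turn outside -1 to 1 is refused whole. A call with a gripper value outside its range is refused whole. The fingers move at their own pace and stop on an object; "force" is the grip in N (left out, the last holds). Time passes only in rows, so rows that repeat a pose let the fingers close. It gives the time, the measured TCP pose, the force, the opening and the grip force at its end, in the units of the state.
- get_obs(): the state, without advancing time (a new reading comes with each control period).
- get_image(name): name is "scene" or "top" or "wrist"; returns a dict with "img" (420x560x3 uint8, blue, green, red), "mtx" (3x3 intrinsics, pixels), "R" (3x3) and "t" (3): a world point X has camera coordinates R X + t. Camera axes: x right, y down, z forward; pixel columns grow to the right and rows downward; lengths in m; the calibration is good to about 2 mm. A picture is of the moment at which its call begins. There is no depth.
- finish_job(): hands the job in; it is judged then, once.
The state is a dict: "t": time; "q": joint angles; "dq": joint speeds; "effort": joint torques, N m; "tool_pos": TCP position; "tool_rot": TCP orientation; "contact_force": force on the tool from outside, world axes, zero at the start; "wrist_torque": the same for the moment, N m; "opening": finger opening in m; "grip_force": force on a finger pad.
Only numpy, scipy, OpenCV 4.12 (cv2) and the standard library are available. Lean on these libraries where they do the work, as an engineer would, in place of code of your own. Each camera call takes 0.05 s, during which the arm holds its last target. There are 200 camera calls.

## Working session

There is one attempt and no reset: what is moved stays moved. The work goes in short steps, Python scripts to look and compute and a tool call to move; the robot and the scene stay as the last step left them, time stands still between calls to the robot, and variables do not carry over. Pictures are saved under pics/ and viewed, at most 10 in all, crops included, and the job is handed in when it is done.

Besides the shell and the picture viewer there is one more tool, called as name(argument=value, ...), one argument or row to a line, values as JSON. carry_out: Moves the arm, as the interface text tells. Shift numbers are shares of 300 mm and turn numbers shares of pi rad, none past 1 either way. Its arguments: {"type":"object","properties":{"rows":{"type":"array"},"force":{"type":"number"}},"required":["rows"]}

```bash
mkdir -p pics; python3 - <<'E'
from station import *
import cv2,numpy as np
o=get_obs();print(o['t'],o['tool_pos'],o['tool_rot'],o['opening'])
for n in("scene","top"):
    d=get_image(n);cv2.imwrite(f"pics/{n}0.png",d['img']);np.savez(n+"0.npz",**d)
    R,t=np.array(d['R']),np.array(d['t']);print(n,-R.T@t,R[2],np.array(d['mtx']).round(0).tolist())
E
```

```text
0.0 [0.14761763 0.60667985 0.23005441] [-0.37414753 -3.11875337  0.0031204 ] 0.08559954202192703
scene [ 0.03374191 -0.95227811  0.74680002] [ 0.44446057  0.71621123 -0.53804858] [[415.0, 0.0, 285.0], [0.0, 415.0, 209.0], [0.0, 0.0, 1.0]]
top [ 0.46789959 -0.05279494  1.22608658] [ 0.10481599  0.00378067 -0.99448445] [[416.0, 0.0, 276.0], [0.0, 416.0, 215.0], [0.0, 0.0, 1.0]]
```

View pics/top0.png

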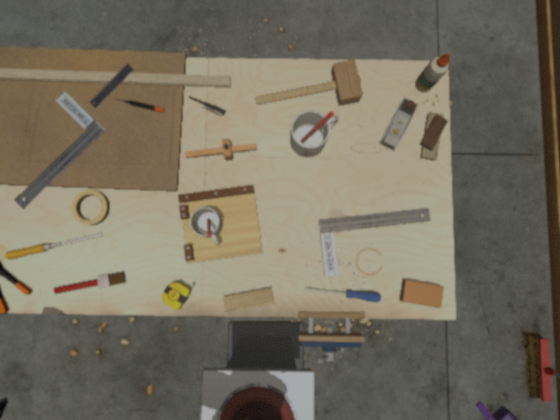

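View pics/scene0.png

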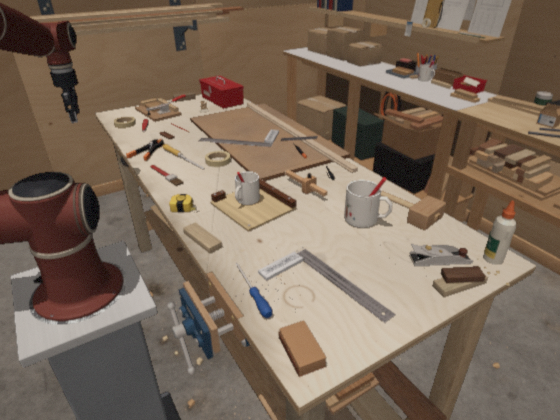

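The top view has up = +x and left = +y.

- **Mugs:** one at (207,222) on the jig board and a larger one at (310,132) on the bench. The one on the jig is the smaller and is the one I need.
- **Squares:** one at (375,220), right of the jig, and one at (60,165) on the far-left sheet. I need the right one.

I'll confirm both in one enlarged crop.

```bash
cat > h.py <<'E'
import numpy as np,cv2
from scipy.spatial.transform import Rotation as Ro
def px2w(d,u,v,z):
    K,R,t=[np.array(d[k],float) for k in('mtx','R','t')]
    c=-R.T@t.ravel(); r=R.T@np.linalg.inv(K)@[u,v,1]
    return c+r*(z-c[2])/r[2]
def w2px(d,X):
    K,R,t=[np.array(d[k],float) for k in('mtx','R','t')]
    p=K@(R@np.asarray(X,float)+t.ravel());return p[:2]/p[2]
def rel(o,pos,yaw):
    """row numbers for tool-down pose at pos, tool-y heading yaw (world), in present tool axes"""
    R=Ro.from_rotvec(o['tool_rot']);best=None
    for k in(0,np.pi):
        y=np.array([np.cos(yaw+k),np.sin(yaw+k),0]);z=np.array([0,0,-1.]);x=np.cross(y,z)
        T=Ro.from_matrix(np.c_[x,y,z]);rv=(R.inv()*T).as_rotvec()
        if best is None or np.linalg.norm(rv)<np.linalg.norm(best):best=rv
    return (best/np.pi).round(4),(R.inv().apply(np.array(pos)-o['tool_pos'])/.3).round(4)
E
python3 - <<'E'
import numpy as np,cv2
im=np.load('top0.npz')['img'][170:310,165:445]
im=cv2.resize(im,None,fx=2.85,fy=2.85,interpolation=cv2.INTER_CUBIC)
cv2.imwrite('pics/crop1.png',im);print(im.shape)
E
```

```text
(399, 798, 3)
```

View pics/crop1.png

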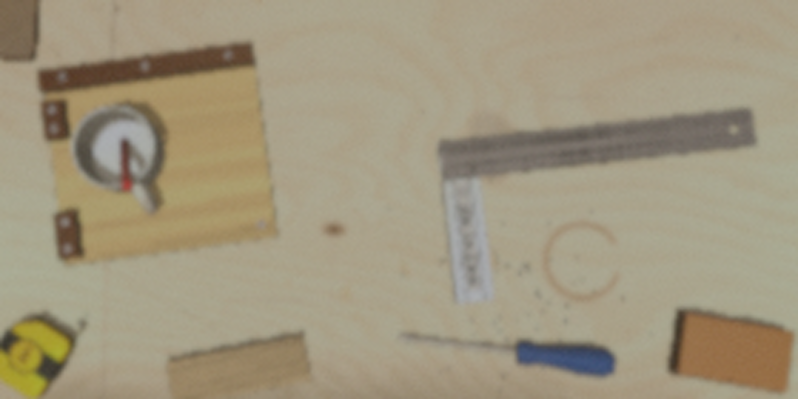

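The crop shows the small mug at crop (118,148) on the jig board, handle towards (150,205). The steel and aluminium square has its corner at (440,142), blade end at (752,127) and stock end at (474,302). These are the listed ones. Next I fit poses.

```bash
cat > fit.py <<'E'
from h import *
from scipy.optimize import least_squares
def fit(d,pts,pix,z0,g):
    pts=np.array(pts)/1000
    f=lambda p:np.concatenate([w2px(d,[p[0]+np.cos(p[2])*a-np.sin(p[2])*b,p[1]+np.sin(p[2])*a+np.cos(p[2])*b,z0+c])-q for (a,b,c),q in zip(pts,pix)])
    r=least_squares(f,g);return r.x,r.fun.reshape(-1,2).round(1)
E
python3 - <<'E'
from fit import *
d=np.load('top0.npz');C=lambda L:[((x+.5)/2.85-.5+165,(y+.5)/2.85-.5+170) for x,y in L]
for n,pts,pix,z0 in [
 ('jig',[(100,110,37),(100,-110,37),(-100,-110,12),(-100,110,12)],[(38,71),(251,43),(277,236),(62,264)],0),
 ('square',[(84,165,3),(84,-165,3),(43,-165,3),(-84,165,12),(-84,126,12)],[(439,142),(751,109),(755,145),(456,303),(492,300)],0),
 ('mug',[(0,16,88),(0,-56,74)],[(118,147),(153,209)],.012)]:
    x,r=fit(d,pts,C(pix),z0,[.5,0,.1]);print(n,x.round(4),np.degrees(x[2]).round(1),r.tolist())
for n,q,z in [('tape',(25,360),.03),('block',(240,365),.02),('sdhandle',(565,355),.02),('sdtip',(403,336),.005)]:
    print(n,px2w(d,*C([q])[0],z).round(3))
E
```

```text
jig [0.5682 0.1159 0.1416] 8.1 [[-0.5, -0.6], [0.2, -0.5], [-0.0, 0.6], [0.3, 0.5]]
square [ 0.5229 -0.3434  0.1173] 6.7 [[-1.1, -0.4], [0.1, -0.4], [0.6, 0.6], [-0.2, 0.3], [0.6, -0.1]]
mug [ 0.556   0.1362 -1.0533] -60.4 [[-0.4, -0.8], [0.4, 0.8]]
tape [0.36  0.241 0.03 ]
block [0.357 0.028 0.02 ]
sdhandle [ 0.371 -0.298  0.02 ]
sdtip [ 0.387 -0.137  0.005]
```

```bash
python3 - <<'E'
from fit import *
from station import get_obs
d=np.load('top0.npz');c=lambda x,y:((x+.5)/2.85-.5+165,(y+.5)/2.85-.5+170)
print('penciltop',px2w(d,*c(127,188),.138),'rim',px2w(d,*c(118,147),.1), 'handletip',px2w(d,*c(153,209),.086))
print('place',px2w(d,143,225,0))
o=get_obs();R=Ro.from_rotvec(o['tool_rot']).as_matrix();print(R.round(2))
print(rel(o,[.518,.114,.24],np.radians(-60.4)))
E
```

```text
penciltop [0.52664734 0.12684966 0.138     ] rim [0.56775262 0.14288931 0.1       ] handletip [0.50957657 0.10982302 0.086     ]
place [0.56312978 0.34683658 0.        ]
[[-0.97  0.24 -0.  ]
 [ 0.24  0.97 -0.  ]
 [ 0.   -0.   -1.  ]]
(array([-0.0005, -0.0003, -0.2405]), array([-1.588 , -1.3037, -0.0307]))
```

The pencil top leans over the handle to z≈0.138 m, so a vertical pinch would bring the gripper body onto it. I'll tilt the tool about 28° outward. First I travel over.

carry_out(
  rows=[
    [0,0,0,-0.6,-0.5,0,-1],
    [0,0,0,-0.6,-0.5,0,-1],
    [0,0,0,-0.6,-0.5,0,-1],
    [0,0,0,-0.6,-0.5,0,-1],
    [0,0,0,-0.6,-0.5,0,-1],
  ],
  force=90,
)

```text
t: 0.6
tool_pos: [0.2882, 0.4165, 0.2307]
tool_rot: [0.376, 3.119, -0.002]
contact_force: [-0.2, 1.1, -0.6]
opening: 0.0854
grip_force: 0.0
```

carry_out(
  rows=[
    [0,0,-0.04,-0.6,-0.5,-0.05,-1],
    [0,0,-0.08,-0.6,-0.5,-0.05,-1],
    [0,0,-0.12,-0.6,-0.5,-0.05,-1],
    [0,0,-0.16,-0.6,-0.5,-0.05,-1],
    [0,0,-0.2,-0.6,-0.5,-0.05,-1],
  ],
)

```text
t: 1.1
tool_pos: [0.4261, 0.2304, 0.2459]
tool_rot: [0.607, -3.082, -0.0]
contact_force: [1.6, 0.4, -0.0]
opening: 0.0855
grip_force: 0.0
```

```bash
cat >> h.py <<'E'
def relt(o,pos,yax,zax):
    """as rel, for full tool axes (y up to sign)"""
    R=Ro.from_rotvec(o['tool_rot']);z=np.array(zax)/np.linalg.norm(zax);best=None
    for s in(1,-1):
        y=s*np.array(yax);y=y-z*(y@z);y/=np.linalg.norm(y);T=Ro.from_matrix(np.c_[np.cross(y,z),y,z])
        rv=(R.inv()*T).as_rotvec()
        if best is None or np.linalg.norm(rv)<np.linalg.norm(best):best=rv
    return (best/np.pi).round(4),(R.inv().apply(np.array(pos)-o['tool_pos'])/.3).round(4)
E
cat > mug.py <<'E'
from h import *
def mugpose(back,m=(.556,.1362,-60.4),tilt=28,r=.047,h=.076):
    a=np.radians(m[2]);mx=np.array([np.cos(a),np.sin(a),0]);my=np.array([-np.sin(a),np.cos(a),0]);th=np.radians(tilt)
    z=np.cos(th)*np.array([0,0,-1.])+np.sin(th)*my
    p=np.array([m[0],m[1],0])-r*my+[0,0,h]
    return p+z*(.019-back),mx,z
E
python3 - <<'E'
from mug import *
from station import get_obs
o=get_obs();print(o['tool_pos'])
print(*relt(o,*mugpose(.14)),mugpose(.14)[0])
E
```

```text
[0.42614583 0.23044135 0.24594731]
[-0.0099 -0.1554 -0.0399] [ 0.0616 -0.4989  0.2104] [0.46574116 0.08492584 0.18283666]
```

carry_out(
  rows=[
    [0,-0.04,-0.01,0.02,-0.13,0.0,-1],
    [-0.005,-0.08,-0.02,0.04,-0.28,0.05,-1],
    [-0.008,-0.12,-0.03,0.06,-0.4,0.15,-1],
    [-0.01,-0.155,-0.04,0.06,-0.5,0.21,-1],
    [-0.01,-0.155,-0.04,0.06,-0.5,0.21,-1],
  ],
)

```text
t: 1.6
tool_pos: [0.4615, 0.082, 0.1759]
tool_rot: [-0.663, 2.589, 0.169]
contact_force: [0.4, 0.4, 0.7]
opening: 0.0855
grip_force: 0.0
```

```bash
python3 - <<'E'
from mug import *
from station import *
o=get_obs();print(o['tool_pos'],*relt(o,*mugpose(0)))
d=get_image('wrist');np.savez('w1.npz',**d)
im=d['img'].copy()
for b in(0,.019):
  u=w2px(d,mugpose(b)[0]);print(u);cv2.circle(im,tuple(int(v) for v in u),3,(0,255,0),1)
a=np.radians(-60.4)
for X in [(.568,.143,.1)]: cv2.circle(im,tuple(int(v) for v in w2px(d,X)),3,(255,0,255),1)
cv2.imwrite('pics/w1.png',im)
E
```

```text
[0.46152163 0.08199773 0.17588771] [-0.0007 -0.0026 -0.0046] [-0.0297  0.003   0.454 ]
[279.96190766 209.90584189]
[279.9588593  216.26708911]
```

View pics/w1.png

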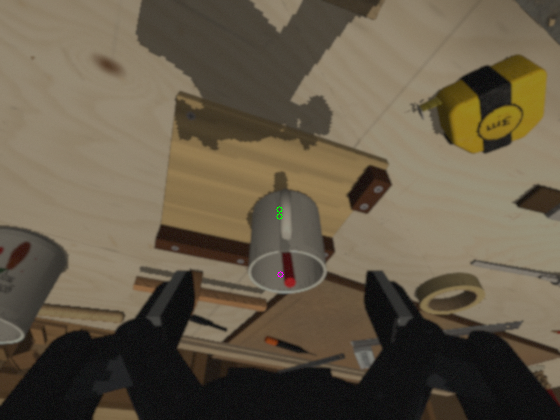

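The wrist view shows the mug rim centre at about (288,272) and the handle bar along u≈286, v 190–240. My predicted pinch is at (280,213), about 6 px to the left, so I correct the mug pose with this view.

```bash
python3 - <<'E'
from mug import *
from station import *
d=np.load('w1.npz');im=d['img']
print('rim',px2w(d,288,272,.1))
print('handle at z.074, v=213',px2w(d,286.5,213,.076), 'z.09 v 240',px2w(d,287,240,.09))
# grey profile across the handle
for v in (195,205,213,220,230,240): print(v,im[v,270:306].mean(1).astype(int).tolist())
E
```

```text
rim [0.56092428 0.14736142 0.1       ]
handle at z.074, v=213 [0.50842911 0.11610883 0.076     ] z.09 v 240 [0.52736958 0.12716481 0.09      ]
195 [77, 76, 78, 78, 78, 77, 77, 76, 75, 72, 68, 69, 73, 74, 79, 80, 79, 76, 74, 72, 72, 77, 82, 85, 86, 84, 86, 85, 83, 86, 84, 83, 81, 80, 77, 78]
205 [79, 82, 82, 82, 80, 81, 81, 78, 78, 76, 84, 93, 101, 110, 111, 113, 113, 111, 109, 104, 98, 90, 87, 88, 88, 88, 88, 87, 87, 88, 89, 88, 89, 89, 89, 89]
213 [82, 84, 84, 84, 86, 86, 87, 83, 80, 79, 85, 99, 108, 119, 126, 129, 130, 131, 129, 125, 114, 99, 90, 89, 90, 91, 90, 89, 89, 90, 90, 90, 90, 90, 89, 89]
220 [87, 84, 85, 86, 88, 88, 91, 90, 86, 86, 93, 108, 119, 126, 132, 137, 139, 135, 135, 131, 119, 105, 96, 93, 92, 93, 92, 91, 92, 91, 92, 91, 90, 89, 92, 90]
230 [89, 88, 89, 89, 90, 90, 91, 92, 91, 90, 96, 112, 126, 135, 141, 140, 140, 140, 141, 137, 128, 116, 104, 96, 95, 95, 93, 94, 93, 93, 91, 94, 93, 91, 90, 91]
240 [90, 92, 93, 92, 92, 92, 94, 91, 91, 88, 81, 80, 78, 81, 82, 85, 91, 97, 101, 100, 99, 97, 98, 97, 98, 96, 97, 96, 95, 95, 96, 96, 95, 92, 91, 93]
```

```bash
python3 - <<'E'
import numpy as np,cv2
im=np.load('w1.npz')['img'][150:310,200:380]
cv2.imwrite('pics/w1c.png',cv2.resize(im,None,fx=3.7,fy=3.7,interpolation=cv2.INTER_CUBIC))
E
```

```text
(no output)
```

View pics/w1c.png

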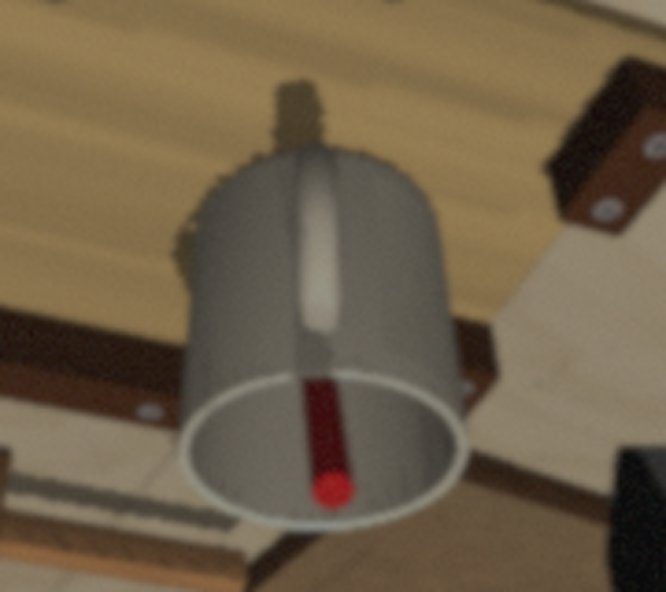

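The crop shows the handle bar at u≈286 (v 192–239), the rim centre at (288,272) and the pencil tip at (290,282) over the cup. The refined mug axis is about (0.563, 0.146).

```bash
sed -i 's/m=(.556,.1362,-60.4)/m=(.549,.138,-60.)/' mug.py; python3 - <<'E'
from mug import *
from station import *
o=get_obs();print(o['tool_pos'],*relt(o,*mugpose(0)),mugpose(0)[0])
E
```

```text
[0.46300045 0.08389026 0.17928291] [-0.0017 -0.0018 -0.0058] [-0.0012  0.0153  0.4526] [0.51602172 0.11895998 0.059224  ]
```

carry_out(
  rows=[
    [0,0,-0.005,0,0.015,0.1,-1],
    [0,0,-0.005,0,0.015,0.2,-1],
    [0,0,-0.005,0,0.015,0.3,-1],
    [0,0,-0.005,0,0.015,0.39,-1],
    [0,0,-0.005,0,0.015,0.45,-1],
  ],
)

```text
t: 2.15
tool_pos: [0.5185, 0.1238, 0.0632]
tool_rot: [-0.699, 2.572, 0.165]
contact_force: [-0.3, -1.0, -0.5]
opening: 0.0855
grip_force: 0.0
```

carry_out(
  rows=[
    [0,0,0,0,0,0,-1],
    [0,0,0,0,0,0,0],
    [0,0,0,0,0,0,0.5],
    [0,0,0,0,0,0,1],
    [0,0,0,0,0,0,1],
  ],
)

```text
t: 2.65
tool_pos: [0.5185, 0.1213, 0.0652]
tool_rot: [-0.694, 2.57, 0.162]
contact_force: [-0.1, 0.2, 0.2]
opening: 0.0285
grip_force: 0.0
```

carry_out(
  rows=[
    [0,0,0,0,0,0,1],
    [0,0,0,0,0,0,1],
    [0,0,0,0,0,0,1],
  ],
)

```text
t: 2.95
tool_pos: [0.5184, 0.1211, 0.0649]
tool_rot: [-0.694, 2.571, 0.162]
contact_force: [-4.5, -2.4, 5.9]
opening: 0.0084
grip_force: 90.8
```

```bash
python3 - <<'E'
from mug import *
from station import *
o=get_obs();print(o['tool_pos'],o['opening'],o['grip_force'],mugpose(0)[0])
R=Ro.from_rotvec(o['tool_rot']); f=lambda v:(R.inv().apply(v)/.3).round(3)
print('up 80mm',f([0,0,.08]),'left 195',f([0,.195,0]))
E
```

```text
[0.51838861 0.12106081 0.06488468] 0.008431867975753363 90.79836515709758 [0.51602172 0.11895998 0.059224  ]
up 80mm [-0.125 -0.002 -0.235] left 195 [-0.29   0.562  0.149]
```

carry_out(
  rows=[
    [0,0,0,-0.016,0,-0.029,1],
    [0,0,0,-0.05,0,-0.09,1],
    [0,0,0,-0.08,0,-0.15,1],
    [0,0,0,-0.11,-0.002,-0.21,1],
    [0,0,0,-0.125,-0.002,-0.235,1],
  ],
)

```text
t: 3.45
tool_pos: [0.5183, 0.1213, 0.1454]
tool_rot: [-0.695, 2.571, 0.162]
contact_force: [0.2, -0.5, -3.6]
opening: 0.0085
grip_force: 89.1
```

```bash
python3 - <<'E'
from mug import *
from station import *
o=get_obs();print(o['tool_pos'],o['opening'],o['grip_force'],o['contact_force'],o['wrist_torque'],o['tool_rot'])
for n in('scene',):
    d=get_image(n);cv2.imwrite('pics/s2.png',d['img'][80:330,100:430].repeat(2,0).repeat(2,1))
E
```

```text
[0.5182557  0.12129058 0.1453782 ] 0.008531938294243915 89.08406987868148 [ 0.16086493 -0.50105494 -3.58132805] [-0.31751239  0.52002877  0.00723979] [-0.69461322  2.57075243  0.16179872]
```

View pics/s2.png

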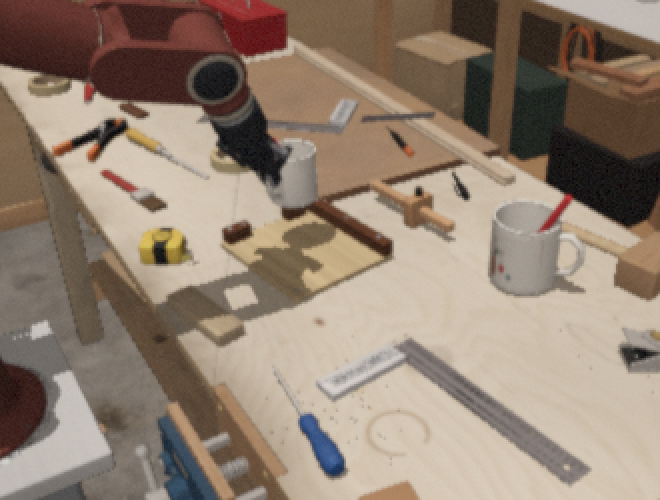

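The mug hangs upright and clear of the jig. I'll move it to the free bench to the left of the jig.

carry_out(
  rows=[
    [0,0,0,-0.04,0.075,0.02,1],
    [0,0,0,-0.1,0.19,0.05,1],
    [0,0,0,-0.175,0.34,0.09,1],
    [0,0,0,-0.235,0.46,0.122,1],
    [0,0,0,-0.275,0.533,0.141,1],
  ],
)

```text
t: 4.0
tool_pos: [0.516, 0.3087, 0.1416]
tool_rot: [-0.698, 2.575, 0.164]
contact_force: [0.0, -1.2, -3.0]
opening: 0.0085
grip_force: 89.1
```

carry_out(
  rows=[
    [0,0,0,0.02,0,0.04,1],
    [0,0,0,0.05,0,0.1,1],
    [0,0,0,0.09,0,0.17,1],
    [0,0,0,0.12,0.002,0.225,1],
    [0,0,0,0.134,0.002,0.252,1],
  ],
)

```text
t: 4.5
tool_pos: [0.5149, 0.3043, 0.0532]
tool_rot: [-0.696, 2.58, 0.162]
contact_force: [-7.1, -5.0, 4.4]
opening: 0.0082
grip_force: 90.9
```

```bash
python3 - <<'E'
from mug import *
from station import *
o=get_obs();print(o['tool_pos'],o['contact_force'],o['tool_rot'])
R=Ro.from_rotvec(o['tool_rot']); f=lambda v:(R.inv().apply(v)/.3).round(4)
print('down 5mm',f([0,0,-.005]))
d=get_image('scene');np.savez('s3.npz',**d);cv2.imwrite('pics/s3.png',cv2.resize(d['img'][100:240,160:340],None,fx=4,fy=4,interpolation=cv2.INTER_CUBIC))
E
```

```text
[0.51485992 0.30425787 0.05321908] [-7.13879924 -4.95800882  4.43027665] [-0.69563418  2.58041998  0.1616709 ]
down 5mm [0.0077 0.0001 0.0148]
```

View pics/s3.png

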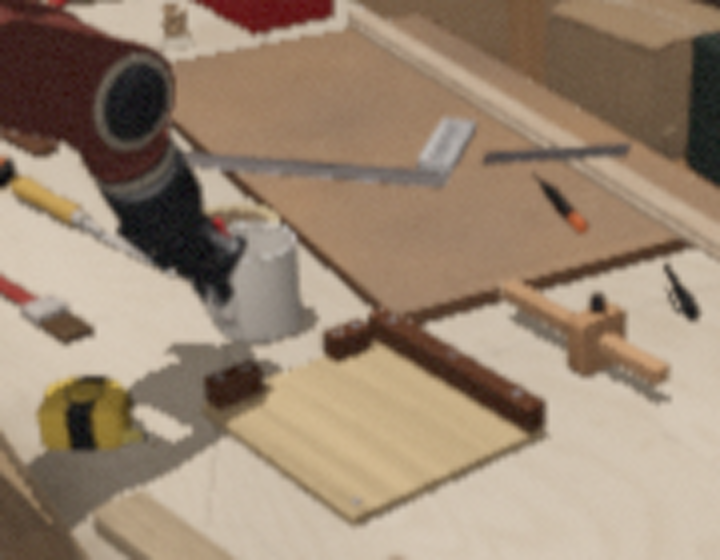

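The mug touches the bench left of the jig (contact force reversed, tool z as predicted) and stands on free bench. Release and back out.

carry_out(
  rows=[
    [0,0,0,0,0,0,0.85],
    [0,0,0,0,0,0,0.6],
    [0,0,0,0,0,0,0.2],
    [0,0,0,0,0,0,-0.3],
    [0,0,0,0,0,0,-0.3],
  ],
)

```text
t: 5.05
tool_pos: [0.5188, 0.3065, 0.0597]
tool_rot: [-0.694, 2.57, 0.163]
contact_force: [-0.3, 0.2, 0.5]
opening: 0.0556
grip_force: 0.0
```

carry_out(
  rows=[
    [0,0,0,0,0,-0.04,-0.3],
    [0,0,0,0,0,-0.13,-0.3],
    [0,0,0,0,0,-0.25,-0.3],
    [0,0,0,0,0,-0.38,-0.5],
    [0,0,0,0,0,-0.5,-1],
  ],
)

```text
t: 5.55
tool_pos: [0.4561, 0.2715, 0.1928]
tool_rot: [-0.694, 2.571, 0.163]
contact_force: [0.6, 0.6, 0.3]
opening: 0.0765
grip_force: 0.0
```

```bash
python3 - <<'E'
from h import *
from station import *
o=get_obs();print(o['tool_pos'],o['contact_force'],o['opening'])
# stock grip
s=(.5229,-.3434,.1173);a=s[2];c,n=np.cos(a),np.sin(a)
P=lambda x,y:np.array([s[0]+c*x-n*y,s[1]+n*x+c*y])
g=P(-.003,.1455);print('grip',g,'corner',P(.084,.165))
print(rel(o,[*g,.20],a+np.pi/2))
j=(.5682,.1159,.1416);c,n=np.cos(j[2]),np.sin(j[2]);print('jigcorner',j[0]+c*.078-n*.088,j[1]+n*.078+c*.088)
E
```

```text
[0.45613184 0.27151349 0.1927671 ] [0.61342207 0.56739442 0.29648782] 0.07650150186265375
grip [ 0.50289258 -0.19925093] corner [ 0.58701263 -0.16970322]
(array([0.0295, 0.154 , 0.128 ]), array([ 0.57  , -1.4356, -0.3185]))
jigcorner 0.633000133144825 0.21402717638051633
```

carry_out(
  rows=[
    [0.006,0.031,0.026,0.04,-0.1,-0.05,-1],
    [0.012,0.062,0.051,0.1,-0.25,-0.1,-1],
    [0.018,0.092,0.077,0.15,-0.38,-0.12,-1],
    [0.024,0.123,0.102,0.2,-0.52,-0.14,-1],
    [0.0295,0.154,0.128,0.26,-0.66,-0.16,-1],
  ],
)

```text
t: 6.05
tool_pos: [0.4778, 0.0531, 0.1998]
tool_rot: [0.179, -3.135, 0.002]
contact_force: [-0.4, -0.3, -0.5]
opening: 0.0858
grip_force: 0.0
```

```bash
python3 - <<'E'
from h import *
from station import *
o=get_obs();print(o['tool_pos'],o['q'])
print(rel(o,[.503,-.199,.2],.1173+np.pi/2))
E
```

```text
[0.47775295 0.053052   0.19979991] [-4.35351039e-02 -2.82022066e-01  1.97320769e+00 -1.46228447e-03
  1.45160305e+00 -1.72850791e+00]
(array([-0.0004, -0.0004, -0.0009]), array([ 1.230e-02, -8.443e-01,  4.000e-04]))
```

carry_out(
  rows=[
    [0,0,0,0,-0.12,0,-1],
    [0,0,0,0,-0.28,0,-1],
    [0,0,0,0,-0.44,0,-1],
    [0,0,0,0.01,-0.6,0,-1],
    [0,0,0,0.012,-0.75,0,-1],
  ],
)

```text
t: 6.55
tool_pos: [0.4997, -0.1715, 0.1988]
tool_rot: [-0.183, 3.136, -0.002]
contact_force: [0.4, 0.1, -1.2]
opening: 0.0856
grip_force: 0.0
```

carry_out(
  rows=[
    [0,0,0,0,-0.07,0,-1],
    [0,0,0,0,-0.094,0,-1],
    [0,0,0,0,-0.094,0,-1],
  ],
)

```text
t: 6.85
tool_pos: [0.503, -0.1977, 0.1983]
tool_rot: [0.182, -3.135, 0.0]
contact_force: [0.6, 0.2, -0.0]
opening: 0.0854
grip_force: 0.0
```

```bash
python3 - <<'E'
from h import *
from station import *
o=get_obs();print(o['tool_pos'],rel(o,[.503,-.199,.2],.1173+np.pi/2))
d=get_image('wrist');np.savez('w2.npz',**d)
t=get_image('top');np.savez('top2.npz',**t)
im=d['img'].copy()
s=(.5229,-.3434,.1173);c,n=np.cos(s[2]),np.sin(s[2])
for x,y,z in [(.084,.165,.003),(-.084,.165,.012),(-.084,.126,.012),(.042,.126,.012),(-.003,.1455,.012)]:
    u=w2px(d,[s[0]+c*x-n*y,s[1]+n*x+c*y,z]);print(u.round(0));cv2.circle(im,tuple(int(v) for v in u),3,(0,255,0),1)
m=cv2.resize(t['img'][170:310,70:270],None,fx=1.4,fy=1.4,interpolation=cv2.INTER_CUBIC)
m=cv2.copyMakeBorder(m,0,420-m.shape[0],0,0,cv2.BORDER_CONSTANT)[:,:240]
cv2.imwrite('pics/w2.png',np.hstack([im,m]));print(m.shape)
E
```

```text
[ 0.5030363  -0.19765348  0.19832921] (array([-0.0001, -0.0004, -0.0004]), array([ 0.0006, -0.0044, -0.0056]))
[294. 254.]
[296. 113.]
[259. 113.]
[262. 225.]
[278. 188.]
(420, 240, 3)
```

View pics/w2.png

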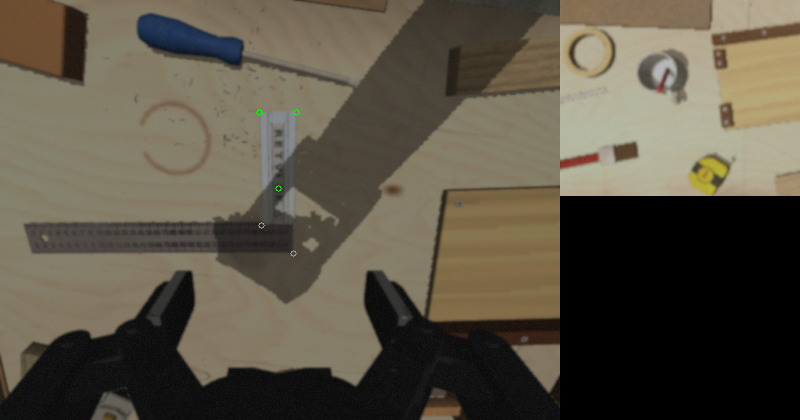

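The wrist view shows the square's predicted corners (green) lying on the real ones within 2 px, with the stock at (278,188). The inset shows the mug upright and released, left of the jig. Descend onto the stock.

carry_out(
  rows=[
    [0,0,0,0,0,0.1,-1],
    [0,0,0,0,-0.004,0.25,-1],
    [0,0,0,0,-0.004,0.4,-1],
    [0,0,0,0,-0.004,0.52,-1],
    [0,0,0,0,-0.004,0.6,-1],
  ],
  force=110,
)

```text
t: 7.45
tool_pos: [0.5012, -0.1958, 0.0151]
tool_rot: [0.187, -3.131, -0.003]
contact_force: [0.9, 0.5, 0.4]
opening: 0.0856
grip_force: 0.0
```

carry_out(
  rows=[
    [0,0,0,0,0,0.02,-1],
    [0,0,0,0,0,0.035,-1],
    [0,0,0,0,0,0.05,-1],
    [0,0,0,0,0,0.05,-1],
    [0,0,0,0,0,0.05,-0.5],
  ],
)

```text
t: 7.95
tool_pos: [0.5037, -0.199, 0.0045]
tool_rot: [-0.184, 3.136, -0.003]
contact_force: [-0.1, 0.6, -0.3]
opening: 0.0733
grip_force: 0.0
```

carry_out(
  rows=[
    [0,0,0,0,0,0.005,-0.2],
    [0,0,0,0,0,0.005,0.1],
    [0,0,0,0,0,0.005,1],
    [0,0,0,0,0,0.005,1],
    [0,0,0,0,0,0.005,1],
  ],
)

```text
t: 8.45
tool_pos: [0.5033, -0.1989, 0.0027]
tool_rot: [0.184, -3.135, 0.002]
contact_force: [-1.9, 1.5, 5.7]
opening: 0.0354
grip_force: 110.6
```

carry_out(
  rows=[
    [0,0,0,0,0,0,1],
    [0,0,0,0,0,0,1],
    [0,0,0,0,0,0,1],
  ],
)

```text
t: 8.75
tool_pos: [0.5033, -0.1989, 0.0027]
tool_rot: [0.184, -3.135, 0.002]
contact_force: [-1.4, 1.8, 6.2]
opening: 0.0357
grip_force: 110.6
```

carry_out(
  rows=[
    [0,0,0,0,0,-0.02,1],
    [0,0,0,0,0,-0.06,1],
    [0,0,0,0,0,-0.13,1],
    [0,0,0,0,0,-0.2,1],
    [0,0,0,0,0,-0.25,1],
  ],
)

```text
t: 9.25
tool_pos: [0.5032, -0.1986, 0.0784]
tool_rot: [0.184, -3.136, 0.002]
contact_force: [0.1, -0.7, -1.6]
opening: 0.0356
grip_force: 110.4
```

```bash
python3 - <<'E'
from h import *
from station import *
o=get_obs();print(o['tool_pos'],o['contact_force'],o['wrist_torque'],o['opening'],o['q'])
for n in('wrist','scene','top'):
    d=get_image(n);np.savez(n+'4.npz',**d)
    if n=='wrist':w=d['img']
    if n=='scene':s=cv2.resize(d['img'][180:340,180:420],(800,533))
cv2.imwrite('pics/c4.png',np.vstack([np.hstack([w[80:300,:400],s[150:370,100:500]]),np.hstack([d['img'][170:310,160:460]]*1+[np.zeros((140,500,3),np.uint8)])]))
E
```

```text
[ 0.50318638 -0.19862311  0.07838167] [ 0.14446023 -0.7041448  -1.5915464 ] [0.17157835 0.01027314 0.03926225] 0.03558755912640512 [-5.12990092e-01 -1.37708137e-04  1.93485042e+00 -1.15009368e-03
  1.20665803e+00 -2.20053870e+00]
```

View pics/c4.png

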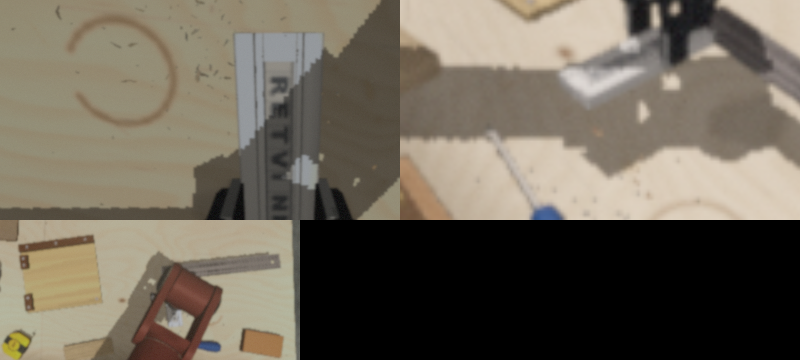

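The square is held and lifted, and the blade looks straight. Now the jig corner, by sub-pixel edge fits along the lower edges of the fence faces in the clear top pictures.

```bash
python3 - <<'E'
from fit import *
j=(.5682,.1159,.1416);c,n=np.cos(j[2]),np.sin(j[2])
J=lambda x,y,z=.012:np.array([j[0]+c*x-n*y,j[1]+n*x+c*y,z])
def edge(g,d,P,nd):  # P on jig, search along nd +-8mm ; strongest dark->bright
    s=np.linspace(-.009,.009,73);px=np.array([w2px(d,J(P[0]+nd[0]*k,P[1]+nd[1]*k)) for k in s]).astype(np.float32)
    v=cv2.remap(g,px[:,0][None],px[:,1][None],cv2.INTER_LINEAR)[0]
    gr=np.gradient(cv2.GaussianBlur(v[None],(0,0),4)[0]); w=np.clip(gr,0,None);k=w.argmax();w[abs(np.arange(73)-k)>10]=0
    o=(w*s).sum()/w.sum();return J(P[0]+nd[0]*o,P[1]+nd[1]*o)[:2],o
for f in('top2','top4'):
    d=np.load(f+'.npz');g=d['img'].mean(2).astype(np.float32)
    F=[edge(g,d,(.078,y),(-1,0)) for y in np.arange(-.1,.07,.01)]
    S=[edge(g,d,(x,.088),(0,-1)) for x in [-.088,-.08,-.072,-.064,-.056,.035,.042,.049,.056]]
    print(f,'F',[round(1e3*b,1) for a,b in F],'S',[round(1e3*b,1) for a,b in S])
    A=np.array([a for a,b in F]);B=np.array([a for a,b in S])
    p=np.polyfit(A[:,1],A[:,0],1);q=np.polyfit(B[:,0],B[:,1],1)
    y=(q[0]*p[1]+q[1])/(1-q[0]*p[0]);print('yaw far',np.degrees(np.arctan(-p[0])),'side',np.degrees(np.arctan(q[0])),'corner',p[0]*y+p[1],y)
# square in hand, seen from top4: predicted blade end at present pose
d=np.load('top4.npz')
for z in(.07,.078,.085):
    a=.117;g0=np.array([.503,-.1986]);q=[g0+[np.cos(a)*x-np.sin(a)*y,np.sin(a)*x+np.cos(a)*y] for x,y in[(.087,-.3105),(.046,-.3105)]]
    print(z,[(w2px(d,[*k,z])-[160,-50+0]).round(1).tolist() for k in q])
E
```

```text
top2 F [np.float64(-2.6), np.float64(-1.5), np.float64(-2.1), np.float64(-1.3), np.float64(-1.9), np.float64(-2.0), np.float64(-1.4), np.float64(-2.1), np.float64(-1.3), np.float64(-1.9), np.float64(-0.7), np.float64(-1.7), np.float64(-0.8), np.float64(-1.4), np.float64(-2.4), np.float64(-1.2), np.float64(-0.3)] S [np.float64(-0.1), np.float64(-0.6), np.float64(-0.1), np.float64(0.9), np.float64(-0.8), np.float64(-0.3), np.float64(-1.1), np.float64(-1.3), np.float64(-1.1)]
yaw far 8.478066838066418 side 8.517904430830074 corner 0.633695694053247 0.21533638120853216
top4 F [np.float64(-2.6), np.float64(-1.6), np.float64(-2.2), np.float64(-1.4), np.float64(-1.7), np.float64(-2.6), np.float64(-1.4), np.float64(-2.2), np.float64(-1.5), np.float64(-1.9), np.float64(-1.0), np.float64(-1.6), np.float64(-0.8), np.float64(-1.2), np.float64(-1.3), np.float64(-1.2), np.float64(-1.8)] S [np.float64(0.1), np.float64(-0.6), np.float64(-0.9), np.float64(-0.1), np.float64(-0.8), np.float64(-0.3), np.float64(-1.1), np.float64(-1.1), np.float64(-0.6)]
yaw far 8.431172764714278 side 8.2895408210806 corner 0.6338986061264149 0.2150704493292003
0.07 [[276.6, 254.5], [278.7, 269.0]]
0.078 [[277.7, 254.1], [279.9, 268.7]]
0.085 [[278.7, 253.8], [280.8, 268.5]]
```

Jig yaw is 8.4° and the corner is at (0.634, 0.215). Both top pictures agree within about 0.3 mm on the corner, and the side and far faces are square to within 0.2°. Blade level checks out.

```bash
cat > seat.py <<'E'
from h import *
from station import get_obs
YAW=np.radians(8.4);C=np.array([.634,.215])
RJ=np.array([[np.cos(YAW),-np.sin(YAW)],[np.sin(YAW),np.cos(YAW)]])
def go(dx,dy,z):
    o=get_obs();p=C+RJ@[-.087+dx,-.0195+dy]
    print('pos',o['tool_pos'].round(4),'F jig',(RJ.T@np.array(o['contact_force'])[:2]).round(1),np.round(o['contact_force'][2],1),'M',np.round(o['wrist_torque'],2),'off jig mm',(1e3*(RJ.T@(np.array(o['tool_pos'])[:2]-C)-[-87,-19.5] if 0 else 1e3*(RJ.T@(np.array(o['tool_pos'])[:2]-C)-[-.087,-.0195]))).round(1))
    print('row',*rel(o,[*p,z],YAW+np.pi/2))
E
python3 -c "
from seat import *
go(-.012,-.012,.1)"
```

```text
pos [ 0.5036 -0.1989  0.0779] F jig [-0.   1.2] -3.8 M [ 0.22  0.12 -0.  ] off jig mm [-102454.4 -370894.4]
row [-0.0006  0.0002 -0.0094] [-0.2662  1.2045 -0.0756]
```

carry_out(
  rows=[
    [0,0,0,0,0.04,-0.08,1],
    [0,0,-0.002,-0.03,0.15,-0.12,1],
    [0,0,-0.004,-0.06,0.29,-0.12,1],
    [0,0,-0.006,-0.1,0.44,-0.12,1],
    [0,0,-0.008,-0.13,0.59,-0.12,1],
  ],
)

```text
t: 9.9
tool_pos: [0.5201, -0.0164, 0.1112]
tool_rot: [0.222, -3.13, -0.0]
contact_force: [1.0, -0.7, -3.5]
opening: 0.0357
grip_force: 111.1
```

carry_out(
  rows=[
    [0,0,0,-0.04,0.14,0,1],
    [0,0,0,-0.07,0.29,0,1],
    [0,0,0,-0.1,0.43,0.01,1],
    [0,0,0,-0.12,0.54,0.03,1],
    [0,0,0,-0.135,0.6,0.045,1],
  ],
)

```text
t: 10.4
tool_pos: [0.534, 0.1683, 0.0969]
tool_rot: [0.227, -3.129, -0.0]
contact_force: [0.6, -0.7, -2.8]
opening: 0.0353
grip_force: 111.1
```

```bash
sed -i "s/'off jig mm'.*$/'off mm',(1e3*(RJ.T@(np.array(o['tool_pos'])[:2]-C)-[-.087,-.0195]*np.array(1)*1e3) if 0 else (1e3*(RJ.T@(np.array(o['tool_pos'])[:2]-C)-np.array([-.087,-.0195]))).round(1))/" seat.py; python3 -c "
from seat import *
go(-.012,-.012,.0165)"
```

```text
Traceback (most recent call last):
  File "seat.py", line 7
    print('pos',o['tool_pos'].round(4),'F jig',(RJ.T@np.array(o['contact_force'])[:2]).round(1),np.round(o['contact_force'][2],1),'M',np.round(o['wrist_torque'],2),'off mm',(1e3*(RJ.T@(np.array(o['tool_pos'])[:2]-C)-[-.087,-.0195]*np.array(1)*1e3) if 0 else (1e3*(RJ.T@(np.array(o['tool_pos'])[:2]-C)-np.array([-.087,-.0195]))).round(1))
         ^
SyntaxError: '(' was never closed
```

```bash
cat > seat.py <<'E'
from h import *
from station import get_obs
YAW=np.radians(8.4);C=np.array([.634,.215]);G=np.array([-.087,-.0195])
RJ=np.array([[np.cos(YAW),-np.sin(YAW)],[np.sin(YAW),np.cos(YAW)]])
def go(dx,dy,z):
    o=get_obs();p=C+RJ@(G+[dx,dy])
    f=np.array(o['contact_force']);f[:2]=RJ.T@f[:2]
    off=1e3*(RJ.T@(np.array(o['tool_pos'])[:2]-C)-G)
    print('pos',np.round(o['tool_pos'],4),'Fjig',f.round(1),'M',np.round(o['wrist_torque'],2),'off mm',off.round(1))
    print('row',*rel(o,[*p,z],YAW+np.pi/2))
E
python3 -c "
from seat import *
go(-.012,-.012,.0165)"
```

```text
pos [0.534  0.1683 0.0969] Fjig [ 0.5 -0.8 -2.8] M [0.19 0.06 0.06] off mm [-18.7 -12.1]
row [ 0.0001 -0.0014 -0.0006] [-2.370e-02  2.000e-04  2.678e-01]
```

carry_out(
  rows=[
    [0,0,0,-0.005,0,0.06,1],
    [0,0,0,-0.015,0,0.13,1],
    [0,-0.0014,0,-0.02,0,0.2,1],
    [0,-0.0014,0,-0.02,0,0.245,1],
    [0,-0.0014,0,-0.02,0,0.262,1],
  ],
)

```text
t: 10.9
tool_pos: [0.539, 0.1662, 0.0172]
tool_rot: [0.223, -3.131, 0.001]
contact_force: [-0.0, -0.2, -3.0]
opening: 0.0358
grip_force: 111.1
```

```bash
python3 -c "
from seat import *
go(-.01,-.01,.0147)"
```

```text
pos [0.539  0.1662 0.0172] Fjig [-0.1 -0.2 -3. ] M [ 0.15  0.07 -0.01] off mm [-14.1 -14.9]
row [-0.0001 -0.0008 -0.0014] [-0.0135  0.0165  0.0084]
```

carry_out(
  rows=[
    [0,0,-0.0014,0,0,0.004,1],
    [0,0,-0.0014,0,0,0.008,1],
    [0,0,-0.0014,-0.01,0.01,0.009,1],
    [0,0,-0.0014,-0.02,0.022,0.009,1],
    [0,0,-0.0014,-0.03,0.033,0.009,1],
  ],
)

```text
t: 11.4
tool_pos: [0.5497, 0.1782, 0.0185]
tool_rot: [-0.23, 3.129, 0.0]
contact_force: [-0.0, -0.9, -3.2]
opening: 0.0353
grip_force: 111.1
```

```bash
python3 -c "
from seat import *
go(0,0,.0147)"
```

```text
pos [0.5497 0.1782 0.0185] Fjig [-0.2 -0.9 -3.2] M [ 0.16  0.09 -0.01] off mm [-1.7 -4.6]
row [-0.0001  0.0014  0.    ] [-0.0057  0.0154  0.0127]
```

carry_out(
  rows=[
    [0,0,0,0,0,0.004,1],
    [0,0,0,0,0,0.008,1],
    [0,0,0,0,0,0.008,1],
  ],
)

```text
t: 11.7
tool_pos: [0.5488, 0.1777, 0.015]
tool_rot: [-0.23, 3.13, -0.0]
contact_force: [-0.1, 0.2, -2.1]
opening: 0.0359
grip_force: 111.1
```

carry_out(
  rows=[
    [0,0,0,0,0,0.003,1],
    [0,0,0,0,0,0.005,1],
    [0,0,0,0,0,0.005,1],
  ],
)

```text
t: 12.0
tool_pos: [0.5489, 0.1777, 0.0148]
tool_rot: [-0.23, 3.131, -0.0]
contact_force: [-4.1, 0.1, 5.0]
opening: 0.0355
grip_force: 112.0
```

```bash
python3 -c "
from seat import *
go(0,0,.0147)"
```

```text
pos [0.5489 0.1777 0.0148] Fjig [-4.1  0.7  5. ] M [-0.05  0.7  -0.03] off mm [-2.6 -5. ]
row [-0.0001  0.0007  0.0001] [-0.0087  0.0166  0.0003]
```

The square rests on the board (z as predicted). Push towards the side stops.

carry_out(
  rows=[
    [0,0,0,0,0.006,-0.001,1],
    [0,0,0,0,0.011,-0.001,1],
    [0,0,0,0,0.016,-0.001,1],
    [0,0,0,0,0.02,-0.001,1],
    [0,0,0,0,0.02,-0.001,1],
  ],
)

```text
t: 12.5
tool_pos: [0.549, 0.1834, 0.0148]
tool_rot: [-0.23, 3.128, -0.001]
contact_force: [0.9, -5.0, 4.5]
opening: 0.0357
grip_force: 112.0
```

```bash
python3 -c "
from seat import *
go(0,0,.0147)"
```

```text
pos [0.549  0.1834 0.0148] Fjig [ 0.1 -5.1  4.5] M [-0.83 -0.1  -0.02] off mm [-1.7  0.7]
row [-0.0004  0.0015  0.0001] [-0.0057 -0.0023  0.0003]
```

carry_out(
  rows=[
    [0,0,0,-0.003,0.003,0,1],
    [0,0,0,-0.006,0.006,0,1],
    [0,0,0,-0.009,0.006,0,1],
    [0,0,0,-0.012,0.006,0,1],
    [0,0,0,-0.012,0.006,0,1],
  ],
)

```text
t: 13.0
tool_pos: [0.549, 0.1836, 0.0147]
tool_rot: [0.23, -3.128, 0.008]
contact_force: [-11.4, -12.5, 16.4]
opening: 0.0354
grip_force: 113.4
```

```bash
python3 -c "
from seat import *
go(0,0,.0147)"
```

```text
pos [0.549  0.1836 0.0147] Fjig [-13.1 -10.7  16.4] M [-2.05  1.83 -0.08] off mm [-1.7  0.9]
row [-0.0014 -0.0018  0.0001] [-0.0056 -0.0029 -0.0001]
```

carry_out(
  rows=[
    [0,0,0,-0.003,0.002,-0.001,1],
    [0,0,0,-0.006,0.005,-0.002,1],
    [0,0,0,-0.008,0.008,-0.003,1],
    [0,0,0,-0.008,0.008,-0.003,1],
    [0,0,0,-0.008,0.008,-0.003,1],
  ],
)

```text
t: 13.5
tool_pos: [0.549, 0.1838, 0.0147]
tool_rot: [0.231, -3.122, 0.015]
contact_force: [-16.6, -22.3, 20.7]
opening: 0.0357
grip_force: 113.7
```

```bash
python3 - <<'E'
from seat import *
from station import get_image
go(0,0,.0147)
o=get_obs();R=Ro.from_rotvec(o['tool_rot']).as_matrix();print('yaw',np.degrees(np.arctan2(-R[0,1],R[1,1])),'tilt',R[:2,2].round(4))
D={n:get_image(n) for n in('top','scene','wrist')}
for n in D:np.savez(n+'5.npz',**D[n])
t=cv2.resize(D['top']['img'][175:275,165:315],(600,400),interpolation=cv2.INTER_CUBIC)
J=lambda x,y,z:[*(C+RJ@[x-.078,y-.088]),z]
def crop(d,P,k,w,h):
    u=w2px(d,P);m=np.array([[k,0,w/2-k*u[0]],[0,k,h/2-k*u[1]]]);return cv2.warpAffine(d['img'],m,(w,h),flags=cv2.INTER_CUBIC)
a=crop(D['top'],J(.03,-.03,.012),4.5,800,300)
b=crop(D['scene'],J(.03,-.03,.012),4.,400,300);c=crop(D['wrist'],J(.0,.02,.012),1.2,400,300)
cv2.imwrite('pics/c5.png',np.vstack([a,np.hstack([b,c])]))
E
```

```text
pos [0.549  0.1838 0.0147] Fjig [-19.7 -19.7  20.7] M [-3.46  2.61 -0.17] off mm [-1.6  1. ]
row [-0.0029 -0.0037  0.0003] [-0.0055 -0.0034 -0.0001]
yaw 8.448744373141142 tilt [-0.0102 -0.0107]
```

View pics/c5.png

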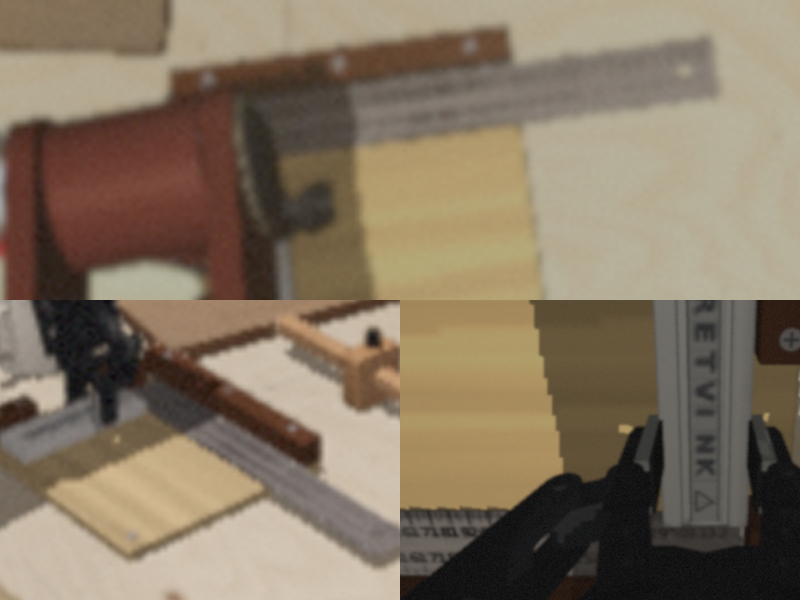

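The last picture shows the blade flush along the visible far fence, with the outer finger in the gap between the blocks. The push has tilted the tool by about 0.6°, so I level it (keeping the push) and check the stock against the near stop block numerically.

carry_out(
  rows=[
    [-0.0015,-0.0018,0,0,0,0,1],
    [-0.003,-0.0037,0,0,0,-0.002,1],
    [-0.003,-0.0037,0,0,0,-0.004,1],
    [-0.003,-0.0037,0,0,0,-0.004,1],
  ],
)

```text
t: 14.05
tool_pos: [0.5491, 0.1837, 0.0147]
tool_rot: [-0.232, 3.132, 0.0]
contact_force: [-11.6, -20.3, 12.0]
opening: 0.0356
grip_force: 113.0
```

```bash
cat > chk.py <<'E'
from seat import *
from station import get_image
go(0,0,.0147)
o=get_obs();R=Ro.from_rotvec(o['tool_rot']).as_matrix();print('yaw',np.degrees(np.arctan2(-R[0,1],R[1,1])).round(2),'tilt',R[:2,2].round(4),o['grip_force'])
d=get_image('wrist');J=lambda x,y,z:[*(C+RJ@[x-.078,y-.088]),z]
g=d['img'].mean(2).astype(np.float32)
for z in(.024,):
  for x in(-.088,-.078,-.068,-.058,-.050,-.03):
    s=np.arange(-.012,.0121,.001);p=np.array([w2px(d,J(x,.088+k,z)) for k in s]).astype(np.float32)
    print(x,cv2.remap(g,p[:,0][None],p[:,1][None],1)[0].astype(int).tolist())
t=get_image('top');g=t['img'].mean(2).astype(np.float32)
for y in(-.11+.005,-.08,-.05,-.02):
    s=np.arange(-.012,.0121,.001);p=np.array([w2px(t,J(.078+k,y,.0145)) for k in s]).astype(np.float32)
    print(y,cv2.remap(g,p[:,0][None],p[:,1][None],1)[0].astype(int).tolist())
# blade end
for y in(-.13,-.15,-.18,-.2,-.22):
    s=np.arange(-.015,.0151,.0005);p=np.array([w2px(t,J(.078+k,y,.0145)) for k in s]).astype(np.float32)
    v=cv2.GaussianBlur(cv2.remap(g,p[:,0][None],p[:,1][None],1),(0,0),4)[0];print('blade outer edge',y,1e3*s[np.gradient(v).argmax()])
E
python3 chk.py
```

```text
pos [0.5491 0.1837 0.0147] Fjig [-14.5 -18.4  12. ] M [-3.63  1.99 -0.16] off mm [-1.6  1. ]
row [0.     0.0004 0.0003] [-0.0053 -0.0033  0.0002]
yaw 8.46 tilt [0.0012 0.0003] 112.99354791641235
-0.088 [105, 104, 110, 94, 97, 107, 110, 108, 108, 104, 102, 95, 70, 23, 25, 29, 31, 33, 33, 31, 32, 35, 50, 75, 76]
-0.078 [98, 105, 110, 94, 94, 107, 108, 107, 104, 104, 101, 96, 69, 25, 24, 30, 31, 32, 32, 32, 31, 32, 28, 29, 33]
-0.068 [98, 102, 107, 94, 94, 105, 107, 107, 103, 103, 100, 95, 74, 28, 20, 29, 31, 31, 31, 29, 33, 32, 34, 32, 32]
-0.058 [99, 104, 106, 94, 93, 105, 107, 106, 104, 100, 98, 95, 72, 28, 26, 30, 33, 30, 31, 34, 32, 34, 49, 72, 75]
-0.05 [93, 103, 106, 95, 92, 106, 106, 104, 103, 101, 99, 95, 86, 69, 34, 30, 32, 32, 32, 31, 30, 33, 32, 30, 32]
-0.03 [92, 100, 104, 94, 91, 102, 102, 103, 100, 98, 96, 93, 86, 82, 82, 83, 83, 84, 84, 83, 83, 82, 83, 83, 83]
-0.105 [111, 110, 110, 111, 112, 112, 111, 110, 108, 105, 102, 98, 94, 89, 85, 82, 78, 77, 77, 79, 79, 79, 79, 79, 80]
-0.08 [99, 99, 100, 101, 102, 103, 103, 103, 103, 98, 93, 88, 84, 80, 76, 75, 74, 74, 78, 82, 86, 90, 94, 98, 99]
-0.05 [96, 96, 97, 98, 100, 103, 106, 105, 105, 104, 99, 94, 89, 83, 77, 73, 72, 71, 70, 71, 72, 73, 72, 72, 71]
-0.02 [97, 96, 97, 99, 100, 100, 101, 101, 95, 90, 85, 81, 77, 73, 71, 69, 68, 69, 70, 72, 72, 73, 73, 73, 73]
blade outer edge -0.13 -1.4999999999999876
blade outer edge -0.15 -0.999999999999987
blade outer edge -0.18 -1.4999999999999876
blade outer edge -0.2 -1.4999999999999876
blade outer edge -0.22 -0.49999999999998657
```

Stock edge and block face coincide along the block, and the blade runs parallel to the fence. To rule out friction holding the square short of the far fence, I relieve the side push and down force while pushing x, then restore both.

carry_out(
  rows=[
    [0,0,0,0,-0.006,-0.002,1],
    [0,0,0,-0.004,-0.009,-0.004,1],
    [0,0,0,-0.008,-0.009,-0.004,1],
    [0,0,0,-0.008,-0.009,-0.004,1],
  ],
)

```text
t: 14.55
tool_pos: [0.5493, 0.1836, 0.0148]
tool_rot: [0.231, -3.129, -0.007]
contact_force: [-17.7, -11.7, 12.4]
opening: 0.0356
grip_force: 113.0
```

```bash
python3 -c "
from seat import *
go(0,0,.0147)"
```

```text
pos [0.5493 0.1836 0.0148] Fjig [-19.2  -9.   12.4] M [-2.53  2.82 -0.19] off mm [-1.4  0.8]
row [ 0.0015 -0.0013  0.0003] [-0.0046 -0.0028  0.0002]
```

carry_out(
  rows=[
    [0,0,0,0,0.003,0,1],
    [0,-0.0013,0,0,0.006,0,1],
    [0,-0.0013,0,0,0.008,0,1],
    [0,-0.0013,0,0,0.008,0,1],
    [0,-0.0013,0,0,0.008,0,1],
  ],
)

```text
t: 15.05
tool_pos: [0.5493, 0.1838, 0.0148]
tool_rot: [0.232, -3.133, -0.001]
contact_force: [-16.1, -19.9, 11.9]
opening: 0.0356
grip_force: 113.0
```

carry_out(
  rows=[
    [0,0,0,0,0,0,1],
    [0,0,0,0,0,0,1],
    [0,0,0,0,0,0,1],
  ],
)

```text
t: 15.35
tool_pos: [0.5493, 0.1837, 0.0148]
tool_rot: [0.232, -3.133, -0.001]
contact_force: [-16.0, -20.7, 13.4]
opening: 0.0357
grip_force: 113.0
```

```bash
python3 chk.py
```

```text
pos [0.5493 0.1837 0.0148] Fjig [-18.9 -18.2  13.4] M [-3.56  2.66 -0.21] off mm [-1.4  0.9]
row [ 0.0001 -0.      0.0004] [-0.0045 -0.0031  0.0002]
yaw 8.46 tilt [-0.0001  0.0004] 112.99747109413147
-0.088 [105, 104, 109, 93, 98, 107, 110, 108, 107, 104, 102, 96, 70, 26, 24, 30, 30, 32, 33, 33, 31, 32, 49, 76, 77]
-0.078 [98, 104, 108, 95, 96, 107, 108, 108, 106, 102, 101, 96, 71, 27, 23, 32, 30, 32, 31, 32, 31, 31, 31, 31, 34]
-0.068 [98, 103, 107, 94, 97, 107, 107, 107, 103, 103, 100, 96, 71, 22, 23, 28, 35, 34, 35, 32, 30, 30, 32, 33, 33]
-0.058 [97, 101, 107, 94, 94, 104, 107, 107, 104, 101, 99, 95, 72, 27, 24, 28, 30, 31, 34, 32, 30, 31, 50, 74, 75]
-0.05 [93, 101, 105, 95, 92, 103, 106, 105, 102, 102, 99, 95, 88, 70, 35, 27, 34, 33, 33, 31, 35, 33, 33, 31, 31]
-0.03 [93, 97, 104, 95, 91, 102, 104, 102, 100, 99, 97, 94, 87, 84, 83, 83, 82, 83, 83, 84, 83, 83, 82, 84, 82]
-0.105 [112, 111, 111, 112, 112, 112, 112, 112, 110, 107, 103, 99, 94, 88, 84, 82, 80, 79, 80, 80, 81, 82, 82, 82, 81]
-0.08 [99, 98, 97, 99, 100, 102, 103, 105, 106, 102, 98, 93, 88, 82, 77, 75, 74, 73, 77, 81, 85, 89, 93, 96, 98]
-0.05 [95, 96, 98, 100, 102, 104, 106, 106, 106, 106, 101, 96, 92, 86, 80, 75, 74, 73, 71, 72, 73, 74, 74, 74, 74]
-0.02 [98, 97, 98, 99, 100, 100, 100, 100, 96, 93, 88, 83, 76, 70, 70, 68, 68, 68, 69, 70, 70, 71, 71, 71, 71]
blade outer edge -0.13 -1.999999999999988
blade outer edge -0.15 -0.999999999999987
blade outer edge -0.18 -1.999999999999988
blade outer edge -0.2 -0.999999999999987
blade outer edge -0.22 -0.999999999999987
```

The pose is level and steady, with about 19 N against the far fence and 18 N against the side stops, and the edges are flush. Handing in.

```bash
python3 -c "
from station import finish_job
print(finish_job())"
```

```text
the job is handed in; nothing more can be done
None
```

The job is handed in, with no verdict returned: the mug stands upright and released on the bench left of the jig, and the square is seated level in the jig corner, gripped and pressed at about 19 N on the far fence and 18 N on the side stops.

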